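# Load clamping washers into a spring magazine

## Robot

A 6-joint arm with a two-finger parallel gripper is mounted at the origin on the work surface; the furniture and walls round the work are solid. World frame = base frame: x ahead of the robot, y to its left, z up, the work surface at z = 0. Lengths are in mm, angles in rad, forces in N, time in s.
With the tool pointing down it reaches from about 350 to 975 mm from the base axis. Payload 7.1 kg.
Tool frame: the origin (TCP) lies midway between the tips of the shut fingers; the grasp point (between the pads) lies 19 mm behind it (ctrl.grip_depth is the distance from the TCP to the grasp point, in mm); z points along the fingers, y is the line along which they close (so a half turn about z gives the same grasp; the last joint's range is limited). The gripper opens to 88 mm and grips with 3 to 60 N. Pads are 20 mm wide; open, the fingers measure 115 mm over their backs; the gripper's body (75 mm by 178 mm) begins 61 mm behind the grasp point.
Start: joints at [-0.019, 0.423, 1.63, -0, 1.089, -0.019], TCP at [624.984, 0.026, 222.675] pointing down, gripper open.
Joint ranges: [-3, 3], [-0.9, 2.11], [0.09, 2.58], [-1.31, 4.45], [0.11, 2.69], [-2.54, 2.54]. Speed limits (rad/s): [2.39, 2.39, 3.01, 3.14, 3.14, 3.14].

## Interface

Orientations are given as a rotation vector (axis times angle).
In Python, from workcell import get_obs, vision, ctrl gives the robot as it stands.
- The arm moves only by the tool step_arm, never from a script. Its argument "plan" is a list of rows, each a list of 7 numbers: the opening, from -1 (shut) to 1 (fully open), then the shift along the tool's x, y, z as a fraction of full scale, then the turn, a rotation vector about the tool's x, y, z as a fraction of full scale. In form: [[fingers, dx, dy, dz, wx, wy, wz], ...]. A call has 1 to 20 rows; each row shifts and turns the commanded pose from where the row before left it, along the tool's axes as they then stand; what a row does not reach is not made up. Full scale, the value 1, is 50 mm for a shift and 0.12 rad for a turn. A row lasts 1/8 s, in which the tool goes at most 62.5 mm and 10.7 degrees, less where a joint would pass 70% of its speed; a pose out of reach is approached as far as the arm can. A call with a number of a shift or a turn outside -1 to 1 is refused whole. A call with a gripper value outside its range is refused whole. The fingers move at their own pace and stop on an object; the grip force is fixed at half the most. Time passes only in rows, so rows that do not move let the fingers close. It gives the time, the measured TCP pose, the force, the opening and the grip force at its end, in the units of the state.
- get_obs(): the state, without advancing time (a new reading comes with each control period).
- vision.get_image(name): name is "scene" or "side" or "wrist"; returns a dict with "pixels" (384x512x3 uint8, red, green, blue), "depth" (384x512 float32, mm along the optical axis (not along the pixel's ray), 0 where there is no reading), "fx", "fy", "cx", "cy" (pixels), "T" (4x4, takes a point from camera to world coordinates); the wrist camera has in their place "T_tool_cam" (4x4, takes a point from camera to tool coordinates, whose origin is the TCP and whose axes are the flange's). Camera axes: x right, y down, z forward; pixel columns grow to the right and rows downward; lengths in mm; the calibration is good to about 2 mm. A picture is of the moment at which its call begins: read the wrist's pose just before it.
- ctrl.close_job(): hands the job in; it is judged then, once.
The state is a dict: "t": time; "qpos": joint angles; "qvel": joint speeds; "joint_torque": joint torques, N m; "ee_pos": TCP position; "orientation": TCP orientation; "ft_force": force on the tool from outside, world axes, zero at the start; "moment": the same for the moment, N m; "width": finger opening in mm; "grasp_force": force on a finger pad.
Only numpy, scipy, OpenCV 4.12 (cv2) and the standard library are available. Lean on these libraries where they do the work, as an engineer would, in place of code of your own. Each camera call takes 0.05 s, during which the arm holds its last target. There are 200 camera calls.

## Task

Load the spring magazine: with the fingertips, push the three thick steel washers flat across the loading table and through the funnel gate into the slot, one at a time, each far enough that both brass catches snap shut behind it. Only push; never lift a washer. Leave the cap screw standing on the table, and the things around the magazine, where they are.

Things in the scene. Friction and masses are not known exactly. Their poses are not given: they have to be found in the camera images.
- magazine: aluminium spring magazine with a loading table, fixed to the bench. Origin on the bench under the middle of the gate; +x runs along the slot (the way to push), z up. Table and slot floor are one level, z = 6 mm. A red and black spring pusher stands in the slot
- table (a point): middle of the loading table's surface, x = -105 mm of the magazine. The table spans x = -211 to 0 mm, y = -91 to +91 mm inside a rim 6 mm high. Two fences 12 mm high at 45 degrees form a funnel towards the gate: 128 mm wide at x = -48 mm, 43 mm wide at x = -6 mm
- gate (a point): middle of the gate, on the floor between the two catches (magazine x = 0). The slot behind it is 43 mm wide with walls 10 mm high; from x = 23 mm lips on the walls narrow it above to 33 mm, so washers enter only by the gate. The last washer loaded rests on the catches, centre at x = 20 to 22 mm; earlier ones 40 mm further on each
- catch_left (a joint): sprung brass catch, 10 mm high, pivoted at x = 0, y = +26 mm of the magazine; 0 = shut (tip at x = 5, y = +15 mm), up to 1.15 rad as a passing washer folds it forward; it opens only inward. Both together resist with about 1 to 3 N and shut when the washer's centre is at about x = 21 mm; push it to 24 or 25 mm
- catch_right (a joint): the same catch on the other side, y = -26 mm; 0 = shut, up to 1.15 rad open
- pusher (a joint): spring pusher in the slot; 0 = empty (its face at x = 30 mm), up to 0.100 m pushed back; the spring returns a washer that has not passed the catches with 0.6 to 1.5 N; three loaded washers hold it at about 0.09
- washer_0: one of three identical thick steel clamping washers, a disc 40 mm across and 8 mm thick with a 17 mm hole (too small for a finger), about 65 g, lying flat on the loading table; origin at the centre of its underside (z = 6 mm on the table)
- washer_1: one of three identical thick steel clamping washers, a disc 40 mm across and 8 mm thick with a 17 mm hole (too small for a finger), about 65 g, lying flat on the loading table; origin at the centre of its underside (z = 6 mm on the table)
- washer_2: one of three identical thick steel clamping washers, a disc 40 mm across and 8 mm thick with a 17 mm hole (too small for a finger), about 65 g, lying flat on the loading table; origin at the centre of its underside (z = 6 mm on the table)
- pen_screw: steel cap screw, 13 mm across and 34 mm high, standing on its head on the loading table, near the middle of its rear end; origin at the centre of its underside; light and easily knocked over: must stay
- bottle: red thread-lock bottle, 31 mm across, 98 mm high, standing beside the magazine; origin at the centre of its underside; must stay
- washer_carton: small closed carton, 87 x 89 x 64 mm, beside the magazine on the robot's side; origin at the centre of its underside; must stay
- caliper: digital caliper lying beside the loading table on the robot's side, 202 mm long, 69 mm wide, 13 mm high; origin at the centre of its underside; must stay
- tape_rule: yellow tape measure, 34 x 88 x 60 mm, at the back of the bench; origin at the centre of its underside; must stay
- tape_roll: roll of masking tape lying flat, 101 mm across, 24 mm high, to the right; origin at the centre of its underside; must stay

How it is judged:
By the outcome, as a careful person would: the job done as asked, in the order asked, and still so for the second after the job is handed in, with the robot touching nothing.
It also fails if it takes over 64 s, if anything falls off the work surface, if the arm or the gripper's body presses on something with over 40 N, if the wrist force passes 120 N, or if a joint passes its speed limit or range.

## Working session

There is one attempt and no reset: what is moved stays moved. The work goes in short steps, Python scripts to look and compute and a tool call to move; the robot and the scene stay as the last step left them, time stands still between calls to the robot, and variables do not carry over. Pictures are saved under pics/ and viewed, at most 10 in all, crops included, and the job is handed in when it is done.

Besides the shell and the picture viewer there is one more tool, called after "Request:" as a command line: name --pt "numbers of a row" for each row, then --argument value for the rest. step_arm: Moves the arm, as the interface text tells. Its arguments: {"type":"object","properties":{"plan":{"type":"array","items":{"type":"array","items":{"type":"number","minimum":-1,"maximum":1}}}},"required":["plan"]}

```bash
mkdir -p pics
cat > h.py <<'E'
import numpy as np, cv2
from workcell import get_obs, vision, ctrl
from scipy.spatial.transform import Rotation as R
def grab(n):
    o=get_obs(); im=vision.get_image(n)
    if n=="wrist":
        T=np.eye(4);T[:3,:3]=R.from_rotvec(o["orientation"]).as_matrix();T[:3,3]=o["ee_pos"];im["T"]=T@im["T_tool_cam"]
    return im
def save(im,f): cv2.imwrite(f,im["pixels"][...,::-1])
def ray(im,u,v,z):
    d=im["T"][:3,:3]@np.array([(u-im["cx"])/im["fx"],(v-im["cy"])/im["fy"],1]);c=im["T"][:3,3]
    return (c+d*(z-c[2])/d[2])
E
python3 - <<'E'
from h import *
print(get_obs())
a=grab("scene");b=grab("side");w=grab("wrist")
import pickle;pickle.dump((a,b,w),open("im.pkl","wb"))
for i in (a,b,w):print(i["T"].round(2).tolist(),i["fx"])
save(w,"pics/w0.png");save(a,"pics/s0.png")
E
```

```text
{'t': 0.0, 'qpos': array([-1.90403699e-02,  4.23803482e-01,  1.63072485e+00, -2.06549917e-05,
        1.08861734e+00, -1.89977637e-02]), 'qvel': array([ 7.99653108e-04,  6.06894744e-04, -2.64987280e-03,  7.03586310e-04,
       -6.01045497e-05, -1.77704856e-03]), 'joint_torque': array([ 1.28069914e-03, -5.44622147e+01, -2.73670936e+01,  6.42951974e-02,
        2.27214623e-02, -1.51321510e-04]), 'ee_pos': array([6.24417261e+02, 5.91731883e-03, 2.21911344e+02]), 'orientation': array([-2.22069563e+00, -2.22062232e+00,  1.71195267e-03]), 'ft_force': array([ 0.96669417, -0.35045393,  0.04826369]), 'moment': array([ 0.03220557,  0.026013  , -0.0575532 ]), 'grasp_force': 0.0, 'width': 87.54365539941925}
[[0.87, -0.35, 0.34, 227.64], [-0.49, -0.61, 0.62, -713.61], [-0.01, -0.71, -0.71, 754.0], [0.0, 0.0, 0.0, 1.0]] 374.878591331232
[[-1.0, 0.05, -0.05, 592.14], [0.07, 0.41, -0.91, 901.21], [-0.02, -0.91, -0.41, 501.58], [0.0, 0.0, 0.0, 1.0]] 377.6529024163984
[[1.0, -0.0, -0.0, 625.17], [-0.0, -0.96, -0.27, 75.52], [-0.0, 0.27, -0.96, 384.13], [0.0, 0.0, 0.0, 1.0]] 281.6818313953151
```

View pics/s0.png

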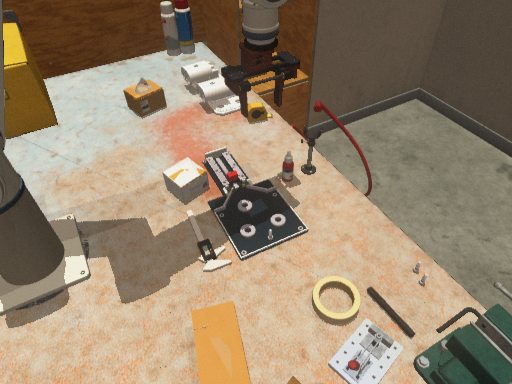

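View pics/w0.png

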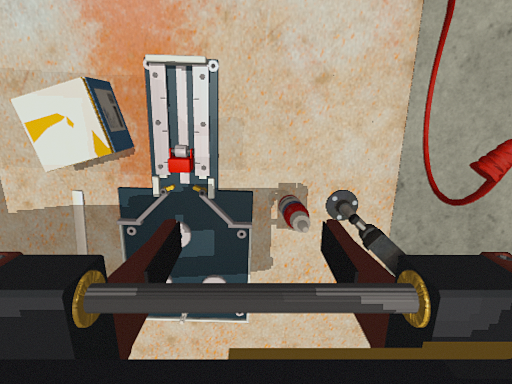

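The magazine sits centre-right: the table is around scene pixel (257,215), the slot goes up-left, and the pusher is red. Next I'll take zoomed views for measurement.

Run:
```python
from h import *
import pickle
a,b,w=pickle.load(open("im.pkl","rb"))
c=a["pixels"][130:275,155:320];s=b["pixels"]
cv2.imwrite("pics/s1.png",cv2.resize(c,None,fx=4,fy=4,interpolation=cv2.INTER_CUBIC)[...,::-1])
# project approx magazine into side view
P=np.linalg.inv(b["T"])@np.r_[ray(a,257,215,6),1];u=int(b["cx"]+b["fx"]*P[0]/P[2]);v=int(b["cy"]+b["fy"]*P[1]/P[2]);print(u,v)
c=s[max(v-75,0):v+75,max(u-100,0):u+100]
cv2.imwrite("pics/d1.png",cv2.resize(c,None,fx=4,fy=4,interpolation=cv2.INTER_CUBIC)[...,::-1])
```

```text
255 192
```

View pics/s1.png

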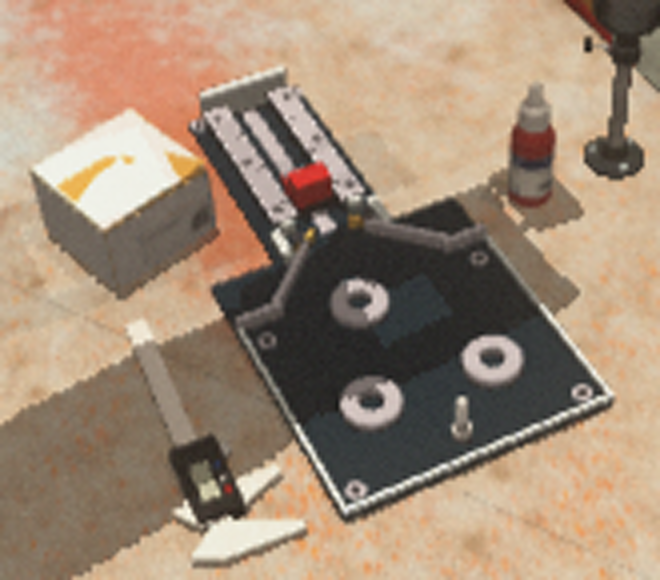

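View pics/d1.png

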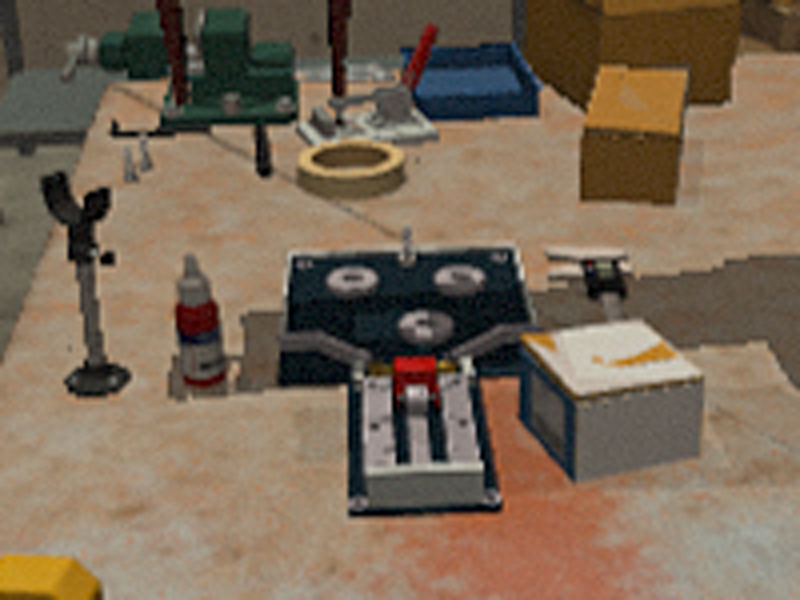

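The scene crop shows the washers at crop pixels (360,302), (372,402) and (493,360). The screw base is at (461,432), the catches at (312,234) and (355,218), the rear rim corners at (348,515) and (610,400), and the bottle at (531,200).

Run:
```python
from h import *
import pickle
a,b,w=pickle.load(open("im.pkl","rb"))
f=lambda u,v,z:ray(a,155+u/4,130+v/4,z)[:2]
g=lambda u,v,z:ray(b,155+u/4,117+v/4,z)[:2]
for n,p in dict(cL=(312,234,16),cR=(355,218,16),rearL=(348,517,12),rearR=(612,400,12),w0=(360,300,14),w1=(372,400,14),w2=(493,357,14),screw=(461,432,6),bottle=(531,198,3),).items():print(n,f(*p).round(1))
for n,p in dict(w0=(425,325,14),w1=(458,277,14),w2=(353,279,14),rearL=(522,248,12),rearR=(290,255,12),screw=(407,260,6),cL=(455,367,16),cR=(378,369,16),bottle=(205,383,3)).items():print('side',n,g(*p).round(1))
# wrist view: table front corners, slot walls
for n,p in dict(endL=(146,60,16),endR=(216,62,16),frontL=(120,189,6),frontR=(252,192,6),rearR=(247,320,12),cL=(168,188,16),cR=(196,188,16),bolt1=(131,231,12)).items():print('w',n,ray(w,*p)[:2].round(1))
```

```text
cL [515.8 -30. ]
cR [549.1 -30.8]
rearL [ 431.1 -248. ]
rearR [ 615.4 -252.5]
w0 [ 516.7 -100.1]
w1 [ 483.8 -179.1]
w2 [ 568.  -186.7]
screw [ 522.8 -223.2]
bottle [674.9 -64. ]
side w0 [518.6 -85.6]
side w1 [ 486.1 -167. ]
side w2 [ 567.8 -173. ]
side rearL [ 428. -222.]
side rearR [ 617.  -230.8]
side screw [ 522.1 -222.8]
side cL [503.9 -14.2]
side cR [556.7 -17.2]
side bottle [676.8 -34.6]
w endL [499.  134.9]
w endR [582.9 132.6]
w frontL [442.5 -28.5]
w frontR [626.4 -32.8]
w rearR [ 618.7 -241.2]
w cL [512.6 -24.3]
w cR [550.5 -24.3]
w bolt1 [453.2 -89.2]
```

Request:
step_arm --pt "-0.54 -0.8 -0.4 0 0 0 0" --pt "-0.54 -0.8 -0.4 0 0 0 0" --pt "-0.54 -0.8 -0.4 0 0 0 0" --pt "-0.54 -0.8 -0.4 0 0 0 0" --pt "-0.54 -0.8 -0.4 0.3 0 0 0" --pt "-0.54 -0.8 0 0.5 0 0 0" --pt "-0.54 0 0 0.4 0 0 0" --pt "-0.54 0 0 0 0 0 0" --pt "-0.54 0 0 0 0 0 0"

```text
t: 1.27
ee_pos: [525.3, -239.7, 163.2]
orientation: [2.221, 2.222, 0.0]
ft_force: [-0.7, 0.3, 0.7]
width: 20.5
grasp_force: 0.0
```

Run:
```python
from h import *
import pickle
w=grab("wrist");pickle.dump(w,open("w1.pkl","wb"))
o=get_obs();print(o["t"],o["ee_pos"],o["orientation"],o["width"])
cv2.imwrite("pics/w1.png",cv2.resize(w["pixels"],(800,600),interpolation=cv2.INTER_CUBIC)[...,::-1])
```

```text
1.325 [ 525.57601283 -239.74969882  163.53278177] [2.21988998e+00 2.22147597e+00 6.28968832e-04] 20.17726935026
```

View pics/w1.png

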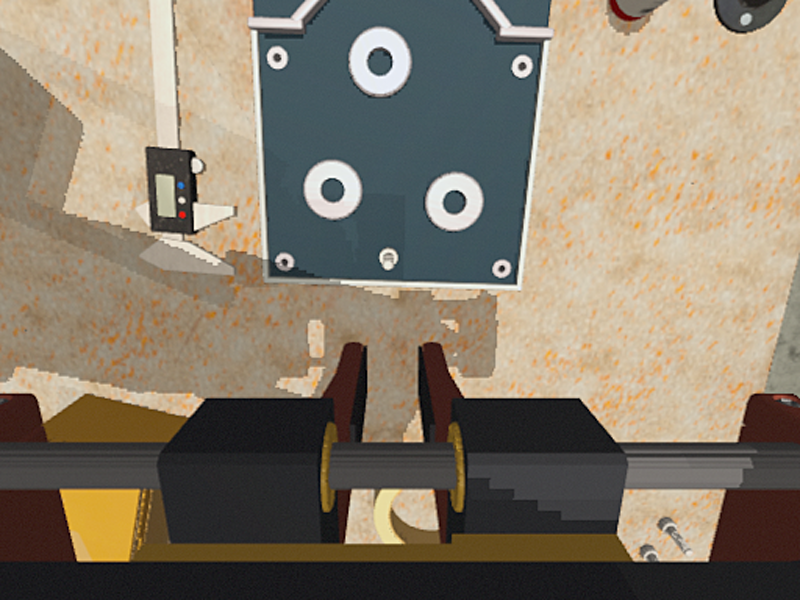

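The wrist view shows the washers at (380,62), (333,190) and (454,202) in 800x600 pixels. The screw is at (389,259), the rear rim runs from (265,284) to (521,290), and the bolts are at (277,57), (522,66), (285,262) and (501,269).

```bash
cat >> h.py <<'E'
def washers(w,seeds,z=14):
    m=(w["pixels"].min(2)>150).astype(np.uint8);out=[]
    cs,_=cv2.findContours(m,cv2.RETR_LIST,cv2.CHAIN_APPROX_NONE)
    for c in cs:
        if len(c)<60: continue
        P=np.array([ray(w,u,v,z)[:2] for u,v in c[:,0]],np.float32)
        (x,y),(d1,d2),_=cv2.fitEllipse(P)
        if 34<d1<46 and 34<d2<46: out.append((round(x,1),round(y,1),round(d1,1),round(d2,1)))
    return out
E
python3 - <<'E'
from h import *
import pickle
w=pickle.load(open("w1.pkl","rb"))
print(washers(w,None))
s=.64
for n,p in dict(b1=(277,57,12),b2=(522,66,12),b3=(285,262,12),b4=(501,269,12),rL=(265,284,12),rR=(521,290,12),fLL=(258,35,12),fRR=(547,45,12),screwtop=(389,255,40),screwbot=(389,266,6),funL=(300,26,18),funR=(502,36,18)).items():print(n,ray(w,p[0]*s,p[1]*s,p[2])[:2].round(1))
E
```

```text
[(568.7, -182.4, 37.8, 38.3), (484.8, -174.3, 37.9, 38.2), (518.0, -94.9, 38.0, 38.3)]
b1 [452.3 -92.2]
b2 [609.6 -97.4]
b3 [ 448.6 -225.5]
b4 [ 605.1 -230.6]
rL [ 432.9 -241.8]
rR [ 620.9 -246.4]
fLL [441.2 -79.7]
fRR [624.5 -85.3]
screwtop [ 524.  -215.3]
screwbot [ 523.7 -229.6]
funL [469.1 -76.4]
funR [594.2 -81.8]
```

Request:
step_arm --pt "-0.54 0 0 0 0 0 0.25" --pt "-0.54 0.7 -0.12 0 0 0 0" --pt "-0.54 0.7 -0.12 0 0 0 0" --pt "-0.54 0.62 0 0.6 0 0 0" --pt "-0.54 0 0 0.8 0 0 0" --pt "-0.54 0 0 0.8 0 0 0" --pt "-0.54 0 0 0.5 0 0 0" --pt "-0.54 0 0 0.2 0 0 0" --pt "-0.54 0 0 0.1 0 0 0" --pt "-0.54 0 0 0 0 0 0" --pt "-0.54 0 0 0 0 0 0"

```text
t: 2.7
ee_pos: [516.7, -138.9, 13.6]
orientation: [2.254, 2.187, 0.001]
ft_force: [-0.1, 0.6, 0.4]
width: 19.8
grasp_force: 0.0
```

```bash
cat >> h.py <<'E'
G=np.array([533,-30.5]);ex=np.array([.03,.9996]);ey=np.array([-.9996,.03])
def mag(p): d=np.array(p[:2])-G; return (round(float(d@ex),1),round(float(d@ey),1))
def tcp():
    o=get_obs();print("t",round(o["t"],2),"tcp",mag(o["ee_pos"]),round(o["ee_pos"][2],1),"F",o["ft_force"].round(1),o["width"].round(1))
E
python3 -c "
from h import *
tcp()"
```

```text
Traceback (most recent call last):
  File "h.py", line 25, in tcp
    o=get_obs();print("t",round(o["t"],2),"tcp",mag(o["ee_pos"]),round(o["ee_pos"][2],1),"F",o["ft_force"].round(1),o["width"].round(1))
                                                                                                                    ^^^^^^^^^^^^^^^^
AttributeError: 'float' object has no attribute 'round'
```

Request:
step_arm --pt "-0.54 0 0 0.08 0 0 0" --pt "-0.54 0.16 0 0 0 0 0" --pt "-0.54 0.16 0 0 0 0 0" --pt "-0.54 0.2 0.04 0 0 0 0" --pt "-0.54 0.2 0.06 0 0 0 0" --pt "-0.54 0.2 0.06 0 0 0 0" --pt "-0.54 0.2 0.06 0 0 0 0" --pt "-0.54 0.2 0.04 0 0 0 0" --pt "-0.54 0.2 0 0 0 0 0" --pt "-0.54 0.1 0 0 0 0 0" --pt "-0.54 0 0 0 0 0 0"

```text
t: 4.08
ee_pos: [531.3, -57.7, 8.7]
orientation: [-2.254, -2.188, 0.0]
ft_force: [-0.0, -0.4, -0.7]
width: 20.3
grasp_force: 0.0
```

```bash
sed -i 's/,o\["width"\].round(1))/,round(o["width"],1))/' h.py
python3 - <<'E'
from h import *
tcp();w=grab("wrist")
for x in washers(w,0):print(x,mag(x))
a=grab("side")
cv2.imwrite("pics/w2.png",np.vstack([w["pixels"][60:330],cv2.resize(a["pixels"][160:260,170:360],(512,270))])[...,::-1])
E
```

```text
t 4.08 tcp (-27.2, 0.8) 8.7 F [-0.  -0.4 -0.7] 20.3
(532.5, -27.2, 34.6, 38.4) (3.3, 0.6)
```

View pics/w2.png

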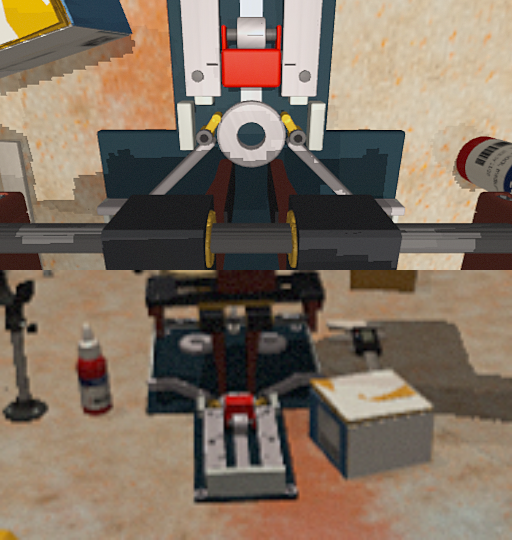

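The washer sits centred in the throat, with its centre at wrist (251,135) and the catches just behind its shoulders. Next I shut the fingers and push it through.

Request:
step_arm --pt "-0.54 -0.16 0.02 0 0 0 0" --pt "-1 0 0 0 0 0 0" --pt "-1 0 0 0 0 0 0" --pt "-1 0 0 0 0 0 0" --pt "-1 0.12 0 0 0 0 0" --pt "-1 0.12 0 0 0 0 0" --pt "-1 0.1 0 0 0 0 0" --pt "-1 0.1 0 0 0 0 0" --pt "-1 0.08 0 0 0 0 0" --pt "-1 0.06 0 0 0 0 0" --pt "-1 0 0 0 0 0 0" --pt "-1 0 0 0 0 0 0"

```text
t: 5.68
ee_pos: [533.1, -37.1, 8.7]
orientation: [-2.255, -2.188, -0.0]
ft_force: [-1.0, -1.3, -0.4]
width: 0.5
grasp_force: 0.2
```

Run:
```python
from h import *
tcp();w=grab("wrist")
for x in washers(w,0):print(x,mag(x))
cv2.imwrite("pics/w3.png",cv2.resize(w["pixels"][60:260,130:380],(750,600))[...,::-1])
```

```text
t 5.67 tcp (-6.6, -0.3) 8.7 F [-1.  -1.3 -0.4] 0.5
```

View pics/w3.png

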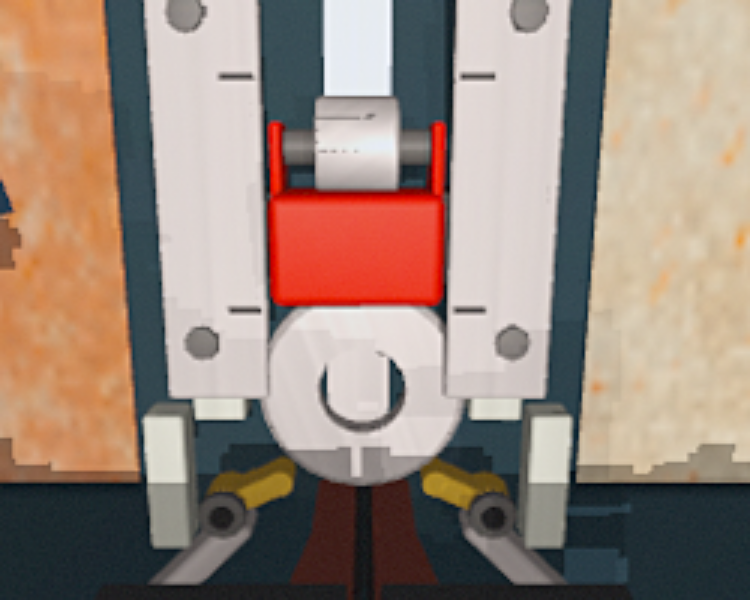

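The washer is through to about x=25. The brass catches at (255,490) and (458,485) look shut behind it. I'll push 1 mm more, then back away and check.

Request:
step_arm --pt "-1 0.03 0 0 0 0 0" --pt "-1 0 0 0 0 0 0" --pt "-1 -0.2 0 0 0 0 0" --pt "-1 -0.2 0 -0.1 0 0 0" --pt "-1 0 0 -0.5 0 0 0" --pt "-1 0 0 0 0 0 0"

```text
t: 6.48
ee_pos: [533.8, -56.5, 40.2]
orientation: [2.254, 2.185, 0.003]
ft_force: [-0.3, -0.2, 0.1]
width: 0.3
grasp_force: 0.0
```

Run:
```python
from h import *
tcp();w=grab("wrist")
for x in washers(w,0):print(x,mag(x))
cv2.imwrite("pics/w4.png",cv2.resize(w["pixels"][60:300,130:380],(625,600))[...,::-1])
```

```text
t 6.47 tcp (-26.0, -1.6) 40.2 F [-0.3 -0.2  0.1] 0.3
(635.6, -156.3, 37.6, 41.1) (-122.7, -106.3)
```

View pics/w4.png

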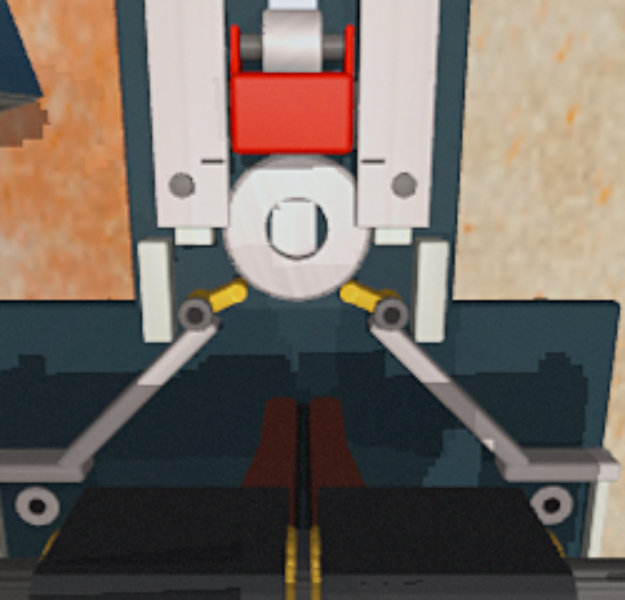

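The first washer is loaded and both catches are shut: tips at (240,292) and (345,292), with the washer resting on them. Next is washer_1.

Request:
step_arm --pt "-1 0 0 -0.8 0 0 0" --pt "-0.54 -0.65 -0.2 0 0 0 0" --pt "-0.54 -0.65 -0.2 0 0 0 0" --pt "-0.54 -0.65 -0.2 0 0 0 0" --pt "-0.54 -0.65 -0.2 0 0 0 0" --pt "-0.54 -0.65 -0.16 0 0 0 0" --pt "-0.54 0 0 0 0 0 0" --pt "-0.54 0 0 0.4 0 0 0" --pt "-0.54 0 0 0 0 0 0"

```text
t: 7.65
ee_pos: [478.5, -215.3, 57.3]
orientation: [-2.252, -2.186, 0.002]
ft_force: [0.1, -0.3, 0.5]
width: 20.1
grasp_force: 0.0
```

Run:
```python
from h import *
tcp();w=grab("wrist")
for x in washers(w,0):print(x,mag(x))
```

```text
t 7.65 tcp (-186.4, 48.9) 57.3 F [ 0.1 -0.3  0.5] 20.1
(568.1, -182.4, 38.8, 39.0) (-150.8, -39.6)
(484.5, -174.3, 38.6, 38.7) (-145.2, 44.2)
```

Request:
step_arm --pt "-0.54 -0.08 0.08 0.4 0 0 0" --pt "-0.54 0 0 0.4 0 0 0" --pt "-0.54 0 0 0.16 0 0 0" --pt "-0.54 0 0 0 0 0 0" --pt "-0.54 0.12 0 0 0 0 0" --pt "-0.54 0.12 0 0 0 0 0" --pt "-0.54 0.14 0.02 0 0 0 0" --pt "-0.54 0.18 0.05 0 0 0 0" --pt "-0.54 0.2 0.07 0 0 0 0" --pt "-0.54 0.2 0.07 0 0 0 0" --pt "-0.54 0.2 0.07 0 0 0 0" --pt "-0.54 0.2 0.07 0 0 0 0" --pt "-0.54 0.1 0.04 0 0 0 0" --pt "-0.54 0 0 0 0 0 0"

```text
t: 9.45
ee_pos: [505.3, -147.9, 10.6]
orientation: [-2.254, -2.189, -0.0]
ft_force: [0.3, 0.0, 0.3]
width: 20.4
grasp_force: 0.0
```

Run:
```python
from h import *
tcp();w=grab("wrist")
for x in washers(w,0):print(x,mag(x))
```

```text
t 9.45 tcp (-118.2, 24.1) 10.6 F [0.3 0.  0.3] 20.4
(630.0, -224.9, 37.2, 42.4) (-191.4, -102.8)
(506.9, -117.3, 34.8, 39.0) (-87.5, 23.5)
```

Request:
step_arm --pt "-0.54 0.12 0.04 0.03 0 0 0" --pt "-0.54 0.2 0.07 0 0 0 0" --pt "-0.54 0.2 0.07 0 0 0 0" --pt "-0.54 0.2 0.07 0 0 0 0" --pt "-0.54 0.2 0.07 0 0 0 0" --pt "-0.54 0.2 0.07 0 0 0 0" --pt "-0.54 0.2 0.07 0 0 0 0" --pt "-0.54 0.2 0.01 0 0 0 0" --pt "-0.54 0.2 0 0 0 0 0" --pt "-0.54 0.1 0 0 0 0 0" --pt "-0.54 0 0 0 0 0 0"

```text
t: 10.88
ee_pos: [531.3, -57.7, 9.2]
orientation: [-2.254, -2.188, -0.0]
ft_force: [0.5, -0.3, -0.2]
width: 20.5
grasp_force: 0.2
```

Run:
```python
from h import *
tcp();w=grab("wrist")
for x in washers(w,0):print(x,mag(x))
```

```text
t 10.88 tcp (-27.2, 0.9) 9.2 F [ 0.5 -0.3 -0.2] 20.5
```

Request:
step_arm --pt "-0.54 -0.16 0.03 0 0 0 0" --pt "-1 0 0 0 0 0 0" --pt "-1 0 0 0 0 0 0" --pt "-1 0 0 0 0 0 0" --pt "-1 0.12 0 0 0 0 0" --pt "-1 0.12 0 0 0 0 0" --pt "-1 0.1 0 0 0 0 0" --pt "-1 0.1 0 0 0 0 0" --pt "-1 0.08 0 0 0 0 0" --pt "-1 0.08 0 0 0 0 0" --pt "-1 0.01 0 0 0 0 0" --pt "-1 0 0 0 0 0 0" --pt "-1 0 0 0 0 0 0"

```text
t: 12.55
ee_pos: [533.6, -35.6, 9.2]
orientation: [-2.255, -2.188, -0.0]
ft_force: [0.1, 0.3, 0.5]
width: 0.2
grasp_force: 0.1
```

Request:
step_arm --pt "-1 -0.2 0 0 0 0 0" --pt "-1 -0.2 0 -0.1 0 0 0" --pt "-1 0 0 -0.5 0 0 0" --pt "-1 0 0 0 0 0 0"

```text
t: 13.05
ee_pos: [534.3, -56.5, 40.7]
orientation: [2.254, 2.185, 0.003]
ft_force: [-0.2, 0.3, -0.1]
width: 0.1
grasp_force: 0.0
```

Run:
```python
from h import *
tcp();w=grab("wrist")
for x in washers(w,0):print(x,mag(x))
cv2.imwrite("pics/w5.png",cv2.resize(w["pixels"][60:300,130:380],(625,600))[...,::-1])
```

```text
t 13.05 tcp (-26.0, -2.1) 40.7 F [-0.2  0.3 -0.1] 0.1
```

View pics/w5.png

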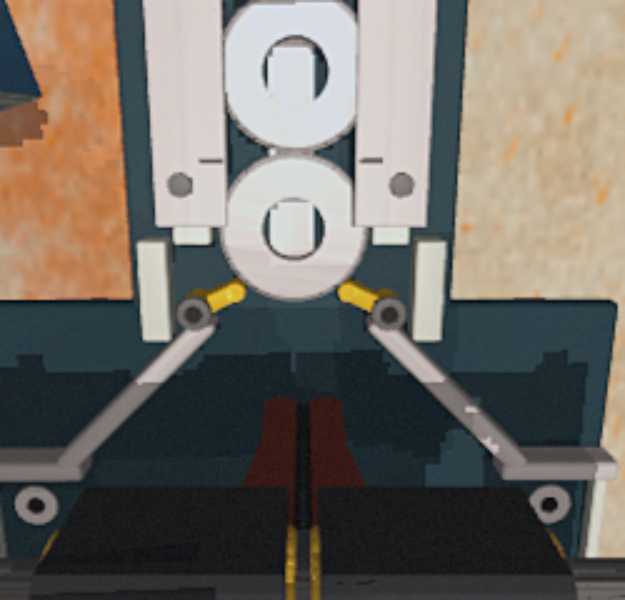

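The second washer is in, both catches are shut, and the two washers sit in line. Now washer_2.

Request:
step_arm --pt "-1 0 0 -0.8 0 0 0" --pt "-0.54 -0.68 0.16 0 0 0 0" --pt "-0.54 -0.68 0.16 0 0 0 0" --pt "-0.54 -0.68 0.16 0 0 0 0" --pt "-0.54 -0.68 0.16 0 0 0 0" --pt "-0.54 -0.66 0.14 0 0 0 0" --pt "-0.54 0 0 0 0 0 0" --pt "-0.54 0 0 0.4 0 0 0" --pt "-0.54 0 0 0 0 0 0"

```text
t: 14.22
ee_pos: [564.9, -224.0, 56.6]
orientation: [-2.25, -2.186, 0.003]
ft_force: [0.8, -0.1, 0.0]
width: 20.1
grasp_force: 0.0
```

Run:
```python
from h import *
tcp();w=grab("wrist")
for x in washers(w,0):print(x,mag(x))
```

```text
t 14.22 tcp (-192.5, -37.7) 56.6 F [ 0.8 -0.1  0. ] 20.1
(568.7, -182.4, 38.6, 38.7) (-150.8, -40.2)
```

Request:
step_arm --pt "-0.54 0 0.05 0.4 0 0 0" --pt "-0.54 0 0 0.4 0 0 0" --pt "-0.54 0 0 0.14 0 0 0" --pt "-0.54 0 0 0 0 0 0" --pt "-0.54 0.12 0 0 0 0 0" --pt "-0.54 0.12 0 0 0 0 0" --pt "-0.54 0.14 -0.02 0 0 0 0" --pt "-0.54 0.18 -0.04 0 0 0 0" --pt "-0.54 0.2 -0.06 0 0 0 0" --pt "-0.54 0.2 -0.06 0 0 0 0" --pt "-0.54 0.2 -0.06 0 0 0 0" --pt "-0.54 0.2 -0.06 0 0 0 0" --pt "-0.54 0.1 -0.04 0 0 0 0" --pt "-0.54 0 0 0 0 0 0"

```text
t: 16.02
ee_pos: [554.3, -151.8, 12.1]
orientation: [-2.254, -2.188, 0.0]
ft_force: [0.5, 0.4, 0.4]
width: 19.7
grasp_force: 0.0
```

Run:
```python
from h import *
tcp();w=grab("wrist")
for x in washers(w,0):print(x,mag(x))
```

```text
t 16.02 tcp (-120.6, -25.0) 12.1 F [0.5 0.4 0.4] 19.7
(555.9, -121.5, 34.8, 39.2) (-90.3, -25.6)
```

Request:
step_arm --pt "-0.54 0 0 0.06 0 0 0" --pt "-0.54 0.14 -0.04 0 0 0 0" --pt "-0.54 0.2 -0.07 0 0 0 0" --pt "-0.54 0.2 -0.07 0 0 0 0" --pt "-0.54 0.2 -0.07 0 0 0 0" --pt "-0.54 0.2 -0.07 0 0 0 0" --pt "-0.54 0.2 -0.07 0 0 0 0" --pt "-0.54 0.2 -0.07 0 0 0 0" --pt "-0.54 0.2 -0.04 0 0 0 0" --pt "-0.54 0.2 -0.01 0 0 0 0" --pt "-0.54 0.12 0 0 0 0 0" --pt "-0.54 0 0 0 0 0 0"

```text
t: 17.58
ee_pos: [532.0, -58.1, 9.2]
orientation: [-2.254, -2.188, -0.0]
ft_force: [-1.1, -0.2, 0.1]
width: 20.5
grasp_force: 0.2
```

Run:
```python
from h import *
tcp();w=grab("wrist")
for x in washers(w,0):print(x,mag(x))
```

```text
t 17.57 tcp (-27.7, 0.2) 9.2 F [-1.1 -0.2  0.1] 20.5
(650.5, -131.1, 39.2, 45.8) (-97.0, -120.5)
(533.1, -27.8, 34.1, 38.2) (2.7, -0.0)
```

Request:
step_arm --pt "-0.54 -0.16 0.01 0 0 0 0" --pt "-1 0 0 0 0 0 0" --pt "-1 0 0 0 0 0 0" --pt "-1 0 0 0 0 0 0" --pt "-1 0.12 0 0 0 0 0" --pt "-1 0.12 0 0 0 0 0" --pt "-1 0.1 0 0 0 0 0" --pt "-1 0.1 0 0 0 0 0" --pt "-1 0.08 0 0 0 0 0" --pt "-1 0.08 0 0 0 0 0" --pt "-1 0.02 0 0 0 0 0" --pt "-1 0 0 0 0 0 0" --pt "-1 0 0 0 0 0 0"

```text
t: 19.25
ee_pos: [533.1, -35.5, 9.2]
orientation: [-2.255, -2.187, -0.0]
ft_force: [-0.0, 0.1, 0.1]
width: 0.3
grasp_force: 0.2
```

Request:
step_arm --pt "-1 -0.2 0 0 0 0 0" --pt "-1 -0.2 0 -0.1 0 0 0" --pt "-1 0 0 -0.6 0 0 0" --pt "-1 0 0 -0.8 0 0 0" --pt "-1 0 0 0 0 0 0" --pt "-1 0 0 0 0 0 0"

```text
t: 20.0
ee_pos: [532.2, -56.0, 84.1]
orientation: [-2.255, -2.187, -0.0]
ft_force: [0.3, -0.4, -0.4]
width: 0.3
grasp_force: 0.0
```

Run:
```python
from h import *
tcp();w=grab("wrist");a=grab("scene")
cv2.imwrite("pics/w6.png",np.hstack([cv2.resize(w["pixels"][40:280,130:380],(420,403)),cv2.resize(a["pixels"][140:270,180:302],(378,403))])[...,::-1])
```

```text
t 20.0 tcp (-25.5, 0.0) 84.1 F [ 0.3 -0.4 -0.4] 0.3
```

View pics/w6.png

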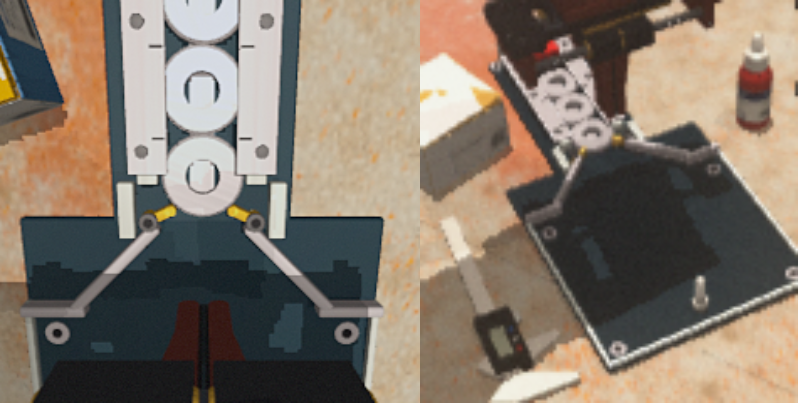

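The three washers are in line behind the shut catches at (167,213) and (238,213). The screw is still standing at (700,293), and the arm is clear.

```bash
python3 -c "
from h import *
print(ctrl.close_job())"
```

```text
the job is handed in; nothing more can be done
None
```

All three washers are loaded with both catches shut behind each, the cap screw is still standing, I saw nothing around the magazine disturbed, and the job was handed in at about 20 s.

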